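# Close up the chasing-tool case

## Task

Pack up the engraver's tool case: lay the small hammer flat in the empty bay, fold the lid fully shut, and then turn the brass turnbutton straight across the edge of the lid so that it holds the lid down. If the turnbutton is in the lid's way, swing it aside first; leave the other things on the bench where they are.

Things in the scene. Friction and masses are not known exactly. Their poses are not given: they have to be found in the camera images.
- case: Low dark-wood case with a hinged lid, fixed on the bench, 172 x 140 x 44 mm. Origin: on the bench under the middle of the interior; x from front to hinge, y left, z up. Interior x -68 to 68, y -63 to 63 mm; side and rear walls 7-8 mm thick, rim at z 36 mm. A solid front ledge (x -96 to -68, top z 44 mm) is flush with the shut lid. The left bay holds 4 fixed punches, tops below z 20 mm.
- case_bay (a point): Middle of the floor of the empty right-hand bay (case x 0, y -25, z 6 mm), axes as the case. The bay is 136 mm long (x) and 76 mm wide (y), lined with grey felt; a divider 4 mm thick with its top at case z 28 mm parts it from the punches, and walls up to z 36 mm stand round it.
- lid (a joint): Lid angle: 0 = shut, flat on the rim (top at z 44 mm, spans case x -66 to 76 mm); grows as it opens, 1.57 upright, stop at 2.05. Board 142 x 140 x 8 mm on a stiff friction hinge at the rear (0.3 N m: 2 to 4 N at the front edge move it): it stays at any angle. It cannot shut while anything in the case stands above z 36 mm or the turnbutton is over its edge.
- lid_hinge (a point): Middle of the hinge axis (case x 79, y 0, z 40 mm), turning with the lid: x lies along the lid, front edge at x -145 mm, y -70 to 70 mm along the hinge; z is the outward normal, outer (top) face at z 4 mm, inner at -4 mm.
- lid_edge (a point): Middle of the lid's front (free) edge, on its outer face; axes as lid_hinge.
- turnbutton (a joint): Angle of the brass turnbutton on the ledge about its upright pivot (case x -82, y 0 mm). 0 = straight across the lid's edge, nose to case +x, 22 mm over the lid; positive = nose swung to case +y; clear of the lid beyond +-1.40, along the ledge at +-1.57, stops at +-1.75. It stays where it is left (0.03 N m). Bar 14 mm wide, z 46 to 51 mm, round nose 38 mm from the pivot.
- turnbutton_post (a point): Top of the turnbutton's thumb post: a round brass pin 9 mm thick standing on the bar from case z 51 to 68.5 mm, 28 mm from the pivot towards the nose. x axis: from pivot to nose.
- hammer: Loose small riveting hammer lying flat on the bench, 124 x 64 x 16 mm, 75 g: wooden handle, steel head across its end. Origin at the middle of this outline, on its underside; y runs from head (y -62 to -45 mm, 64 mm wide in x, -32 to 32) to the handle's end (y 62 mm). It balances at y -18 mm; the handle is about 10 mm wide there, its axis 8 mm up, and swells to 18 mm towards the end.
- tape_roll: Roll of masking tape, 48 mm across, 19 mm high, lying flat near the work; origin under its centre. A bystander: leave it.
- polish_tin: Round tin, 49 mm across, 22 mm high; origin under its centre. A bystander: leave it.
- eye_loupe: Black eye loupe, 39 mm across, 30 mm high, standing on its narrow end; origin under its centre. A bystander: leave it.

How it is judged:
On the way, in this order (a step that is already met when the one before it is completed fails the run):
1. the hammer lies flat in the empty bay, let go (x of hammer in the frame of case between -0.012 and 0.012 m and y of hammer in the frame of case between -0.037 and -0.013 m and z of hammer in the frame of case below 0.024 m and angle between the z axis of hammer and the z axis of case, either way round below 0.12 rad and contact force between the fingers and hammer below 0.1 N), for 0.3 s.
2. the lid is fully shut (value of joint lid below 0.03 rad), for 0.2 s.
3. the turnbutton stands across the edge of the shut lid (value of joint lid below 0.03 rad and value of joint turnbutton between -0.3 and 0.3 rad), for 0.2 s.
At the end, for the whole second after the job is handed in: The hammer lies flat and at rest on the floor of the empty bay (within 12 mm of its middle), the lid is shut to within 0.03 rad, and the turnbutton stands within 0.3 rad of straight across the lid's front edge (all of step 3 and x of hammer in the frame of case between -0.012 and 0.012 m and y of hammer in the frame of case between -0.037 and -0.013 m and z of hammer in the frame of case below 0.024 m and angle between the z axis of hammer and the z axis of case, either way round below 0.12 rad and linear speed of hammer below 0.02 m/s); the robot touches nothing.
It fails at once if the tape roll is disturbed (moved over 20 mm) (distance of tape_roll from where it was at the start of the episode above 0.02 m).
It fails at once if the tin is disturbed (moved over 20 mm) (distance of polish_tin from where it was at the start of the episode above 0.02 m).
It fails at once if the loupe is disturbed (moved over 20 mm) (distance of eye_loupe from where it was at the start of the episode above 0.02 m).
It also fails if it takes over 72 s, if anything falls off the work surface, if the arm or the gripper's body presses on something with over 40 N, if the wrist force passes 120 N, or if a joint passes its speed limit or range.

## Robot

A 6-joint arm with a two-finger parallel gripper is mounted at the origin on a cart in front of the work surface, level with it; the furniture and walls round the work are solid. World frame = base frame: x ahead of the robot, y to its left, z up, the work surface at z = 0. Lengths are in m, angles in rad, forces in N, time in s.
With the tool pointing down it reaches from about 0.35 to 0.975 m from the base axis. Payload 4.9 kg.
Tool frame: the origin (TCP) lies midway between the tips of the shut fingers; the grasp point (between the pads) lies 19 mm behind it (r.grasp_offset is the distance from the TCP to the grasp point, in m); z points along the fingers, y is the line along which they close (so a half turn about z gives the same grasp; the last joint's range is limited). The gripper opens to 85 mm and grips with 20 to 120 N. Pads are 22 mm wide; open, the fingers measure 114 mm over their backs; the gripper's body (76 mm by 85 mm) begins 54 mm behind the grasp point. The pads swing forward as they close: fully open they stand 13 mm farther back than shut.
Start: joints at [1.15, 0.053, 1.613, -0, 1.476, -0.119], TCP at [0.186, 0.597, 0.231] pointing down, gripper open.
Joint ranges: [-3.01, 3.01], [-1.01, 2.22], [0.06, 2.58], [-1.02, 4.17], [0.09, 2.62], [-3.14, 3.14]. Speed limits (rad/s): [2.57, 2.57, 3.14, 3.14, 3.14, 3.14].

## Interface

Orientations are given as a rotation vector (axis times angle).
In Python, from plant import r gives the robot as it stands. The module is installed in compiled form; this text tells all that it offers.
- The arm moves only by the tool apply_moves, never from a script. Its argument "rows" is a list that holds one entry, the list of rows, each a list of 6 numbers: the shift along the tool's x, y, z normalised to -1 to 1, where 1 is 0.1 m, then the turn, a rotation vector about the tool's x, y, z normalised to -1 to 1, where 1 is pi rad. A call has 1 to 10 rows; each row is the pose to reach, as a shift and turn from the pose commanded when the call began, along the tool's axes at that moment, turning the shorter way round; what a row does not reach only later rows make up. A row lasts 1/12 s, in which the tool goes at most 41.7 mm and 7.16 degrees, less where a joint would pass 70% of its speed; a pose out of reach is approached as far as the arm can. A call with a number of a shift or a turn outside -1 to 1 is refused whole. A call with a gripper value outside its range is refused whole. "hand" is the opening, from -1 (shut) to 1 (fully open), set as the call begins (left out, the last holds). The fingers move at their own pace and stop on an object; "grip_force" is the grip in N (left out, the last holds). Time passes only in rows, so rows that repeat a pose let the fingers close. It gives the time, the measured TCP pose, the force, the opening and the grip force at its end, in the units of the state.
- r.read_state(): the state, without advancing time (a new reading comes with each control period).
- r.snapshot(name): name is "scene" or "top" or "wrist"; returns a dict with "frame" (420x560x3 uint8, blue, green, red), "camera_matrix" (3x3 intrinsics, pixels), "R" (3x3) and "t" (3): a world point X has camera coordinates R X + t; the wrist camera has in their place "hand_eye" (4x4, takes a point from camera to tool coordinates, whose origin is the TCP and whose axes are the flange's). Camera axes: x right, y down, z forward; pixel columns grow to the right and rows downward; lengths in m; the calibration is good to about 2 mm. A picture is of the moment at which its call begins: read the wrist's pose just before it. There is no depth.
- r.sign_off(): hands the job in; it is judged then, once.
The state is a dict: "clock": time; "joints": joint angles; "qd": joint speeds; "joint_efforts": joint torques, N m; "tcp_pos": TCP position; "eef_rot": TCP orientation; "ft_force": force on the tool from outside, world axes, zero at the start; "moment": the same for the moment, N m; "finger_gap": finger opening in m; "gripper_force": force on a finger pad.
Only numpy, scipy, OpenCV 4.12 (cv2) and the standard library are available. Lean on these libraries where they do the work, as an engineer would, in place of code of your own. Each camera call takes 0.05 s, during which the arm holds its last target. There are 200 camera calls.

## Working session

There is one attempt and no reset: what is moved stays moved. The work goes in short steps, Python scripts to look and compute and a tool call to move; the robot and the scene stay as the last step left them, time stands still between calls to the robot, and variables do not carry over. Pictures are saved under pics/ and viewed, at most 10 in all, crops included, and the job is handed in when it is done.

Besides the shell and the picture viewer there is one more tool, called after "Emit:" as name([rows], argument=value, ...), one row to a line, values as JSON. apply_moves: Moves the arm, as the interface text tells. Scaled input: -1 to 1 covers 0.1 m each way for a shift and pi rad each way for a turn. Its arguments: {"type":"object","properties":{"rows":{"type":"array","items":{"type":"array","items":{"type":"array","items":{"type":"number","minimum":-1,"maximum":1}}}},"hand":{"type":"number"},"grip_force":{"type":"number"}},"required":["rows"]}

```bash
mkdir -p pics; cat > h.py <<'E'
import numpy as np, cv2
from scipy.spatial.transform import Rotation as Ro
from plant import r
def px2w(s,u,v,z):
    K,R,t=map(np.array,(s["camera_matrix"],s["R"],s["t"]))
    d=R.T@np.linalg.inv(K)@np.array([u,v,1.]); o=-R.T@t
    return o+d*(z-o[2])/d[2]
def w2px(s,X):
    K,R,t=map(np.array,(s["camera_matrix"],s["R"],s["t"])); p=K@(R@np.array(X)+t); return p[:2]/p[2]
E
python3 - <<'E'
from h import *
import pickle
for n in("scene","top"):
    s=r.snapshot(n); pickle.dump(s,open(n+".pkl","wb")); cv2.imwrite(f"pics/{n}0.png",cv2.resize(s["frame"],(800,600),interpolation=cv2.INTER_CUBIC))
    print(n,-np.array(s["R"]).T@s["t"])
print(r.read_state())
E
```

```text
scene [-0.00291722 -0.1083074   0.76426087]
top [0.37446081 0.13634156 1.06475275]
{'clock': 0.1, 'joints': array([ 1.14998403e+00,  5.32791137e-02,  1.61414453e+00, -3.76163088e-07,
        1.47602584e+00, -1.19000351e-01]), 'qd': array([-0.0003673 , -0.0030146 , -0.00359075, -0.00164705, -0.00062865,
        0.00144013]), 'joint_efforts': array([-9.55186406e-04, -3.94902813e+01, -3.71363282e+01, -1.58630642e-04,
        3.94960211e-03, -5.41844670e-06]), 'tcp_pos': array([0.18554907, 0.59623006, 0.23020051]), 'eef_rot': array([-4.72213165e-01, -3.10539899e+00,  2.81082711e-03]), 'ft_force': array([-0.00683905, -0.72474136, -0.14353459]), 'moment': array([ 0.00300923, -0.03174204,  0.03276247]), 'gripper_force': 0.0, 'finger_gap': 0.08548267690881868}
```

View pics/top0.png

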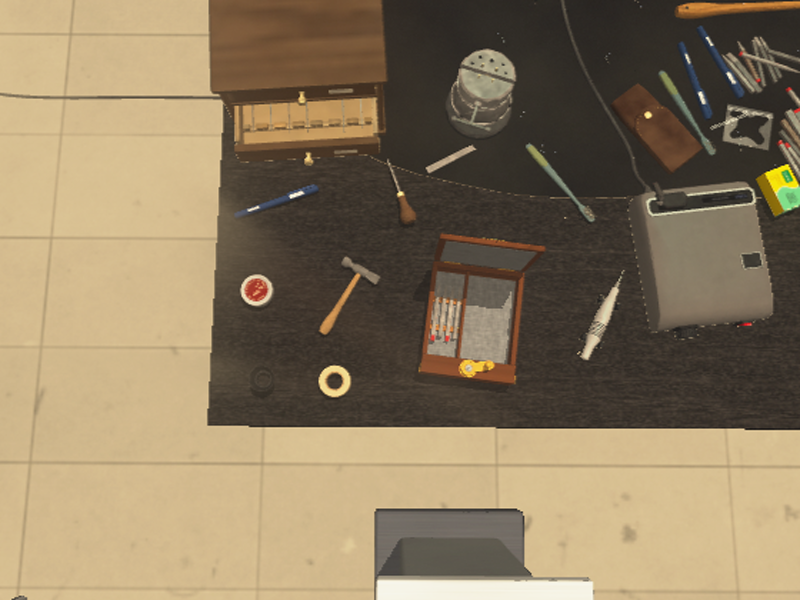

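View pics/scene0.png

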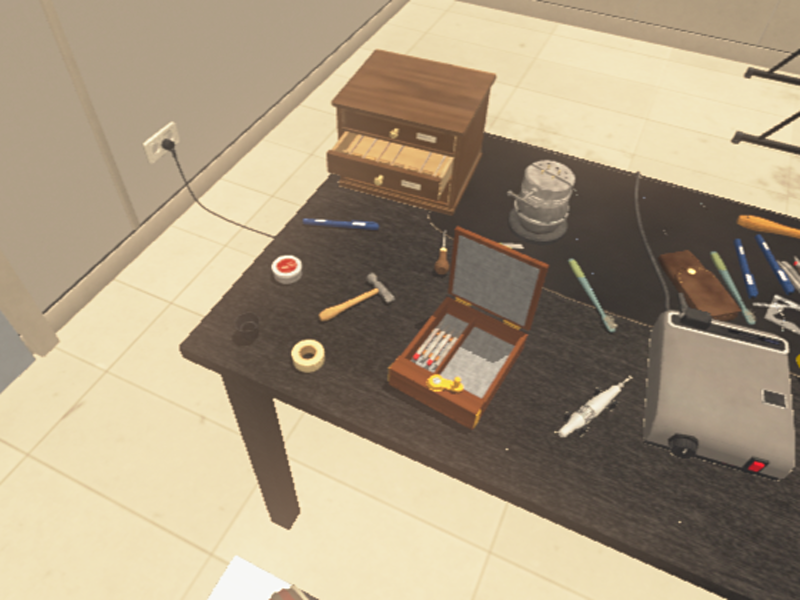

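The top view shows the hammer (head ~(360,270), handle end ~(327,328)) and the open case (corners ~(437,265),(420,372),(515,382)), with the turnbutton pointing right along the ledge. I'll enlarge that area.

```bash
python3 - <<'E'
from h import *
import pickle
s=pickle.load(open("top.pkl","rb")); f=s["frame"]
c=f[160:280,220:380]; cv2.imwrite("pics/c1.png",cv2.resize(c,(800,600),interpolation=cv2.INTER_CUBIC))
s=pickle.load(open("scene.pkl","rb")); f=s["frame"]
c=f[150:300,215:395]; cv2.imwrite("pics/c2.png",cv2.resize(c,(720,600),interpolation=cv2.INTER_CUBIC))
E
```

```text
(no output)
```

View pics/c1.png

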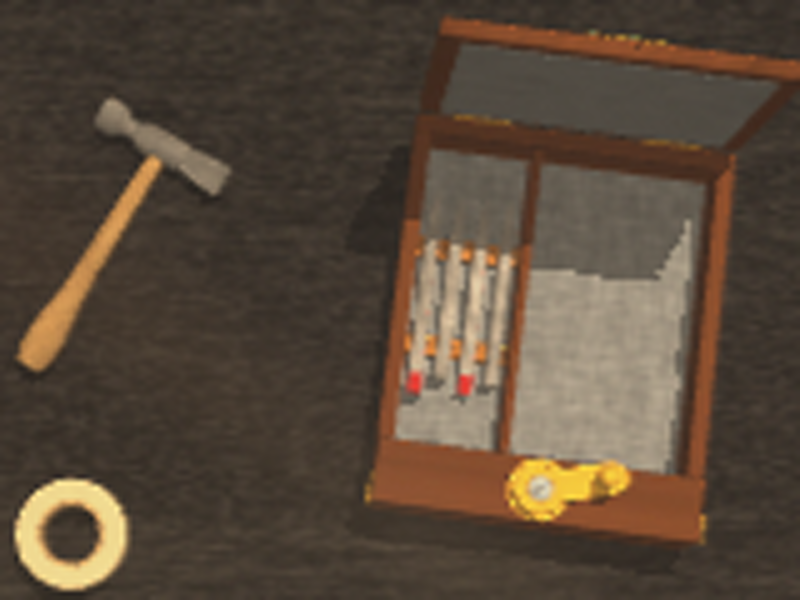

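View pics/c2.png

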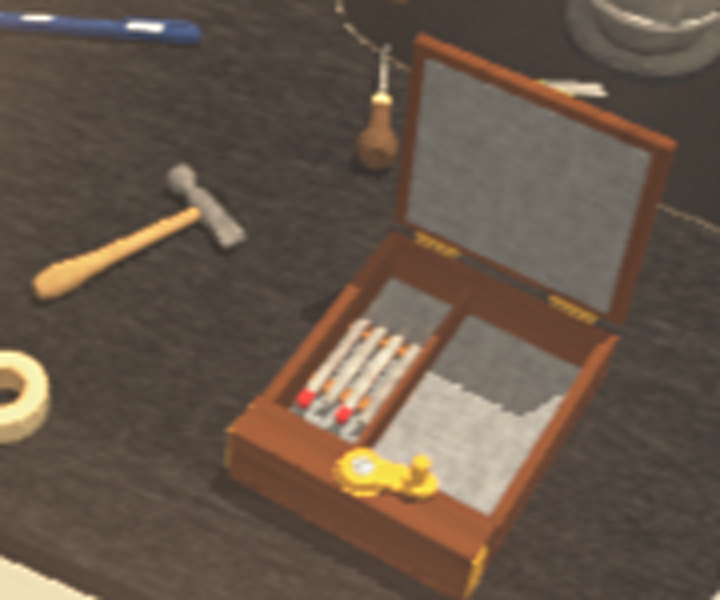

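```bash
cat > fit.py <<'E'
from h import *
import pickle
from scipy.optimize import least_squares
T=pickle.load(open("top.pkl","rb")); S=pickle.load(open("scene.pkl","rb"))
t=lambda x,y:(T,220+(x+.5)/5-.5,160+(y+.5)/5-.5)
q=lambda x,y:(S,215+(x+.5)/4-.5,150+(y+.5)/4-.5)
C=[(t(372,484),(-96,70,44)),(t(703,540),(-96,-70,44)),(t(735,155),(76,-70,36)),(t(420,115),(76,70,36)),(t(540,488),(-82,0,52)),(t(379,440),(-68,70,44)),
(q(232,432),(-96,70,44)),(q(470,562),(-96,-70,44)),(q(617,340),(76,-70,36)),(q(363,467),(-82,0,52))]
B=[t(613,470),q(421,460)]
L=[(t(445,20),1),(t(800,65),-1),(q(418,37),1),(q(675,147),-1)]
def cw(p,X):
    c,s=np.cos(p[2]),np.sin(p[2]); X=np.array(X)/1e3
    return np.array([p[0]+c*X[0]-s*X[1],p[1]+s*X[0]+c*X[1],X[2]])
def lid(a,x,y,z): return (79+x*np.cos(a)+z*np.sin(a),y,40-x*np.sin(a)+z*np.cos(a))
def res(p):
    o=[w2px(i[0],cw(p,X))-np.array(i[1:]) for i,X in C]
    o+=[w2px(i[0],cw(p,(-82+28*np.cos(p[3]),28*np.sin(p[3]),68)))-np.array(i[1:]) for i in B]
    o+=[w2px(i[0],cw(p,lid(p[4],-145,70*s,0)))-np.array(i[1:]) for i,s in L]
    return np.ravel(o)
f=least_squares(res,[.4,.05,0,-1.5,1.6],loss="soft_l1"); print(f.x.round(4)); print(res(f.x).reshape(-1,2).round(1).tolist())
H=[(t(30,363),(0,60,8)),(t(103,108),(-30,-53.5,9)),(t(222,182),(30,-53.5,9)),(q(38,290),(0,60,8)),(q(178,172),(-30,-53.5,9)),(q(237,242),(30,-53.5,9)),(t(156,158),(0,-45,10))]
def rh(p): return np.ravel([w2px(i[0],cw(p,X))-np.array(i[1:]) for i,X in H])
for y0 in(2.5,-.7):
    g=least_squares(rh,[.5,.2,y0],loss="soft_l1"); print(g.x.round(4),g.cost); print(rh(g.x).reshape(-1,2).round(1).tolist())
for n,i,z in(("tape",t(71,535),.019),("tin",(T,257*.7,290*.7),.022),("loupe",(T,262*.7,378*.7),.03),("lid","",0)):
    if i: print(n,px2w(*i,z).round(3))
print("bal",cw(g.x,(0,-18,8)),"bay",cw(f.x,(0,-25,6)))
E
python3 fit.py
```

```text
[ 0.5371  0.0155 -0.1242 -1.2311  1.5489]
[[-0.2, 3.7], [-0.5, 1.1], [0.2, -0.2], [-0.4, -0.2], [0.2, 0.3], [-0.0, -0.6], [-0.6, -0.4], [1.1, 0.0], [0.5, -1.0], [0.2, -0.4], [-0.4, 0.5], [0.4, -0.3], [-0.8, 0.5], [2.1, 0.8], [0.0, -0.9], [0.7, -0.8]]
[0.5659 0.2154 1.0355] 129.6940165375657
[[-0.0, -0.1], [23.6, 14.5], [-23.1, -13.7], [0.8, -0.5], [14.3, 16.6], [-14.2, -16.6], [-0.5, 0.9]]
[0.5659 0.2154 1.0355] 129.69401653725407
[[-0.0, -0.1], [23.6, 14.5], [-23.1, -13.7], [0.8, -0.5], [14.3, 16.6], [-14.2, -16.6], [-0.5, 0.9]]
tape [0.438 0.225 0.019]
tin [0.577 0.347 0.022]
loupe [0.441 0.332 0.03 ]
bal [0.5814154  0.20625451 0.008     ] bay [ 0.53401853 -0.00931844  0.006     ]
```

Fit is good for the case (yaw −0.124, lid 1.55, turnbutton about −1.23, so it needs swinging aside). The hammer's head ends were swapped, so I'll refit it and plan the approach.

```bash
sed -i 's/(-30,-53.5,9)/(QQ,-53.5,9)/g; s/(30,-53.5,9)/(-30,-53.5,9)/g; s/(QQ,/(30,/g' fit.py; python3 fit.py | tail -7
cat >> h.py <<'E'
def down(a): # tool y at world angle a, z down
    y=np.array([np.cos(a),np.sin(a),0]); z=np.array([0,0,-1.]); return np.column_stack([np.cross(y,z),y,z])
def plan(P,R,targets):
    for p,R2 in targets:
        d=R.T@(np.array(p)-P)/.1; w=Ro.from_matrix(R.T@R2).as_rotvec()/np.pi
        print(d.round(3).tolist(),w.round(4).tolist()); P,R=np.array(p),R2
def now():
    s=r.read_state(); return s["tcp_pos"],Ro.from_rotvec(s["eef_rot"]).as_matrix(),s
E
python3 - <<'E'
from h import *
P,R,s=now()
print(R.round(3), s["tcp_pos"])
print(down(1.0355).round(3))
plan(P,R,[(P,down(1.0355)),((.575,.210,.10),down(1.0355))])
E
```

```text
[[-0.0, -0.2], [0.6, 1.0], [-0.3, -0.4], [0.8, -0.5], [0.4, 0.8], [-0.4, -1.0], [-0.6, 0.7]]
[0.5661 0.2156 1.0382] 2.466560466936632
[[-0.0, -0.2], [0.6, 1.0], [-0.3, -0.4], [0.8, -0.5], [0.4, 0.8], [-0.4, -1.0], [-0.6, 0.7]]
tape [0.438 0.225 0.019]
tin [0.577 0.347 0.022]
loupe [0.441 0.332 0.03 ]
bal [0.58165034 0.2064537  0.008     ] bay [ 0.53401853 -0.00931844  0.006     ]
[[-0.955  0.297 -0.001]
 [ 0.297  0.955 -0.002]
 [ 0.    -0.002 -1.   ]] [0.18554907 0.59623006 0.23020051]
[[-0.86  0.51  0.  ]
 [ 0.51  0.86  0.  ]
 [ 0.    0.   -1.  ]]
[0.0, 0.0, 0.0] [-0.0006, -0.0, 0.0743]
[-5.32, -1.335, 1.302] [0.0, 0.0, 0.0]
```

Emit:
apply_moves([
  [[-0.5,0,0,0,0,0.0372],[-1,0,0,0,0,0.0743],[-1,0,0,0,0,0.0743]],
], hand=1)

```text
clock: 0.35
tcp_pos: [0.2844, 0.5655, 0.2306]
eef_rot: [0.839, 3.026, -0.002]
ft_force: [-0.3, 0.3, 0.6]
finger_gap: 0.0852
gripper_force: 0.0
```

Emit:
apply_moves([
  [[-0.35,-0.13,0.06,0,0,0],[-0.7,-0.25,0.13,0,0,0],[-1,-0.36,0.2,0,0,0],[-1,-0.36,0.2,0,0,0]],
])

```text
clock: 0.68
tcp_pos: [0.3512, 0.4806, 0.2087]
eef_rot: [-0.838, -3.028, 0.008]
ft_force: [-0.3, 0.7, -1.1]
finger_gap: 0.0853
gripper_force: 0.0
```

Emit:
apply_moves([
  [[-0.35,-0.13,0.06,0,0,0],[-0.7,-0.25,0.13,0,0,0],[-1,-0.36,0.2,0,0,0],[-1,-0.36,0.2,0,0,0]],
])

```text
clock: 1.02
tcp_pos: [0.4183, 0.3993, 0.1892]
eef_rot: [-0.838, -3.027, 0.006]
ft_force: [-0.4, 0.6, -0.2]
finger_gap: 0.0857
gripper_force: 0.0
```

Emit:
apply_moves([
  [[-0.35,-0.13,0.06,0,0,0],[-0.7,-0.25,0.13,0,0,0],[-1,-0.36,0.2,0,0,0],[-1,-0.36,0.2,0,0,0]],
])

```text
clock: 1.35
tcp_pos: [0.4858, 0.3178, 0.1695]
eef_rot: [-0.837, -3.027, 0.005]
ft_force: [-0.1, -0.5, 0.1]
finger_gap: 0.0858
gripper_force: 0.0
```

Emit:
apply_moves([
  [[-0.35,-0.13,0.06,0,0,0],[-0.7,-0.25,0.13,0,0,0],[-1,-0.36,0.2,0,0,0],[-1,-0.36,0.2,0,0,0],[-1,-0.36,0.2,0,0,0]],
])

```text
clock: 1.77
tcp_pos: [0.5517, 0.239, 0.1506]
eef_rot: [-0.833, -3.027, 0.0]
ft_force: [-1.1, 0.5, 0.8]
finger_gap: 0.0854
gripper_force: 0.0
```

```bash
python3 - <<'E'
from h import *
P,R,s=now(); w=r.snapshot("wrist"); print(P,s["clock"])
cv2.imwrite("pics/w1.png",w["frame"])
A=down(1.0382)
plan(P,R,[((.5764,.2095,.10),A),((.5764,.2095,.003),A)])
T=np.eye(4);T[:3,:3]=R;T[:3,3]=P
M=np.linalg.inv(T@np.array(w["hand_eye"])); K=np.array(w["camera_matrix"])
for X in([.5764,.2095,.008],[.5661-.06*.862,.2156+.06*.507,.008],[.5661+.0535*.862,.2156-.0535*.507,.009]):
    p=K@(M[:3,:3]@X+M[:3,3]); print(p[:2]/p[2])
E
```

```text
[0.55173831 0.23904822 0.15055548] 1.7667
[-0.364, -0.127, 0.505] [-0.0002, -0.0006, -0.0015]
[0.0, 0.0, 0.97] [0.0, 0.0, 0.0]
[266.64024264 239.81616785]
[265.38188638 162.81395124]
[267.3175711  280.43035469]
```

View pics/w1.png

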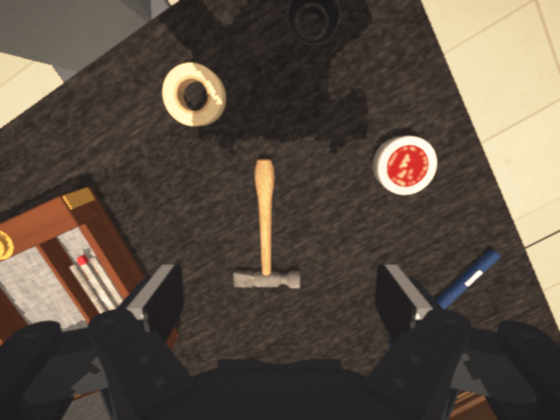

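The wrist view confirms the hammer: handle end (264,161) and head (267,280), both on prediction within 1–2 px. Descending to grasp.

Emit:
apply_moves([
  [[-0.364,-0.127,0.3,0,-0.0006,-0.0015],[-0.364,-0.127,0.505,0,-0.0006,-0.0015],[-0.364,-0.127,0.8,0,-0.0006,-0.0015],[-0.364,-0.127,1,0,-0.0006,-0.0015]],
])

```text
clock: 2.15
tcp_pos: [0.5752, 0.211, 0.0493]
eef_rot: [-0.822, -3.032, 0.001]
ft_force: [-0.5, 0.1, -0.4]
finger_gap: 0.0858
gripper_force: 0.0
```

Emit:
apply_moves([
  [[0,0,0.24,0,0,0],[0,0,0.47,0,0,0],[0,0,0.47,0,0,0],[0,0,0.47,0,0,0]],
])

```text
clock: 2.48
tcp_pos: [0.5749, 0.2109, 0.0033]
eef_rot: [-0.82, -3.031, 0.003]
ft_force: [0.3, 0.3, 0.2]
finger_gap: 0.0853
gripper_force: 0.0
```

Emit:
apply_moves([
  [[0,0,0,0,0,0],[0,0,0,0,0,0],[0,0,0,0,0,0],[0,0,0,0,0,0],[0,0,0,0,0,0],[0,0,0,0,0,0],[0,0,0,0,0,0],[0,0,0,0,0,0]],
], hand=-1, grip_force=30)

```text
clock: 3.15
tcp_pos: [0.5772, 0.2098, 0.005]
eef_rot: [0.823, 3.029, 0.0]
ft_force: [-1.2, -0.1, 3.5]
finger_gap: 0.0111
gripper_force: 29.5
```

Emit:
apply_moves([
  [[0,0,-0.2,0,0,0],[0,0,-0.5,0,0,0],[0,0,-0.8,0,0,0],[0,0,-1,0,0,0],[0,0,-1,0,0,0]],
])

```text
clock: 3.57
tcp_pos: [0.58, 0.2104, 0.1101]
eef_rot: [0.821, 3.022, 0.006]
ft_force: [1.4, -0.2, -0.5]
finger_gap: 0.0107
gripper_force: 29.4
```

```bash
python3 - <<'E'
from h import *
P,R,s=now(); print(P,s["finger_gap"],s["moment"])
B=down(1.4466); g=np.array([.5464,-.0108])
plan(P,R,[((.567,.135,.105),B),((.554,.045,.105),B),((*g,.105),B),((*g,.020),B),((*g,.011),B)])
w=r.snapshot("wrist"); cv2.imwrite("pics/w2.png",w["frame"])
E
```

```text
[0.57999869 0.21040647 0.11011934] 0.010694956755763782 [ 0.0208488  -0.04094403  0.00833388]
[-0.269, -0.717, 0.049] [0.0015, 0.0032, -0.1293]
[0.018, -0.909, 0.0] [0.0, 0.0, 0.0]
[0.006, -0.563, 0.0] [0.0, 0.0, 0.0]
[0.0, 0.0, 0.85] [0.0, 0.0, 0.0]
[0.0, 0.0, 0.09] [0.0, 0.0, 0.0]
```

View pics/w2.png

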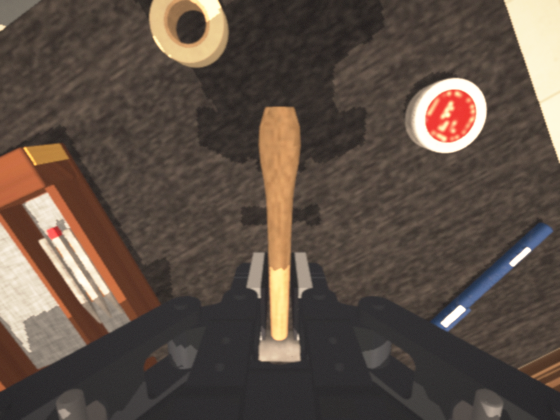

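The wrist view shows the hammer held: handle end at ~(280,108), head at ~(280,345) mostly hidden by the fingers. Checking for pitch.

```bash
python3 - <<'E'
from h import *
P,R,s=now(); w=r.snapshot("wrist"); K=np.array(w["camera_matrix"]); M=np.linalg.inv(np.array(w["hand_eye"]))
for dz in(-.02,-.01,0,.01,.02):
    o=[]
    for X in([.074,-.009,-.003],[.074,.009,-.003],[-.035,0,-.003]):
        X=np.array(X)+[0,0,dz*(X[0]/.074)]; p=K@(M[:3,:3]@X+M[:3,3]); o.append((p[:2]/p[2]).round(0).tolist())
    print(dz,o)
E
```

```text
-0.02 [[256.0, 109.0], [307.0, 109.0], [281.0, 326.0]]
-0.01 [[258.0, 110.0], [305.0, 110.0], [281.0, 332.0]]
0 [[260.0, 111.0], [303.0, 111.0], [281.0, 337.0]]
0.01 [[261.0, 112.0], [301.0, 112.0], [281.0, 344.0]]
0.02 [[262.0, 113.0], [300.0, 113.0], [281.0, 350.0]]
```

Emit:
apply_moves([
  [[-0.07,-0.18,0,0,0,-0.032],[-0.14,-0.36,0,0.001,0.002,-0.065],[-0.2,-0.54,0,0.001,0.003,-0.097],[-0.269,-0.717,0,0.0015,0.003,-0.129],[-0.269,-0.717,0,0.0015,0.003,-0.129],[-0.269,-0.717,0,0.0015,0.003,-0.129]],
])

```text
clock: 4.17
tcp_pos: [0.562, 0.1336, 0.1019]
eef_rot: [-0.201, -3.123, 0.005]
ft_force: [0.1, 1.5, -1.1]
finger_gap: 0.0107
gripper_force: 29.5
```

Emit:
apply_moves([
  [[0.02,-0.3,0,0,0,0],[0.02,-0.6,0,0,0,0],[0.02,-0.9,0,0,0,0],[0.02,-0.9,0,0,0,0]],
])

```text
clock: 4.5
tcp_pos: [0.5494, 0.0424, 0.1033]
eef_rot: [-0.203, -3.124, 0.007]
ft_force: [0.0, -0.4, 0.1]
finger_gap: 0.0109
gripper_force: 29.6
```

Emit:
apply_moves([
  [[0,-0.3,0,0,0,0],[0,-0.55,0,0,0,0],[0,-0.55,0,0,0,0],[0,-0.55,0,0,0,0],[0,-0.55,0,0,0,0]],
])

```text
clock: 4.92
tcp_pos: [0.5433, -0.0083, 0.1042]
eef_rot: [-0.196, -3.126, 0.003]
ft_force: [-0.1, 0.1, -0.2]
finger_gap: 0.0109
gripper_force: 29.7
```

```bash
python3 - <<'E'
from h import *
P,R,s=now(); print(P,s["clock"])
B=down(1.4466); g=np.array([.5484,-.0111])
plan(P,R,[((*g,.105),B),((*g,.012),B)])
w=r.snapshot("wrist"); cv2.imwrite("pics/w3.png",w["frame"])
E
```

```text
[ 0.5433138  -0.00830611  0.10420529] 4.9167
[-0.054, -0.021, -0.008] [-0.0009, -0.003, -0.0004]
[0.0, 0.0, 0.93] [0.0, 0.0, 0.0]
```

View pics/w3.png

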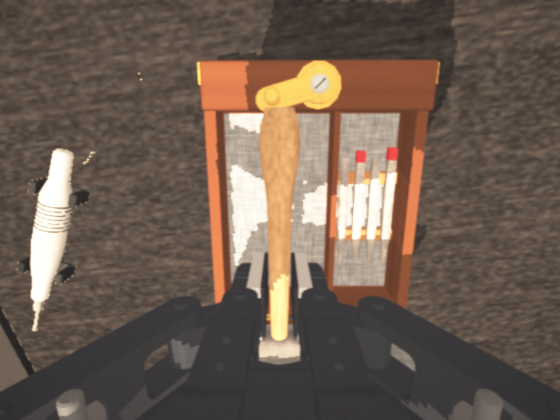

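The handle and bay are aligned. The handle end (280,108) comes close to the turnbutton's nose (262,98), so I'll go 3 mm towards the hinge and descend in stages.

Emit:
apply_moves([
  [[-0.06,-0.021,0,-0.001,-0.003,0],[-0.06,-0.021,0.2,-0.001,-0.003,0],[-0.06,-0.021,0.4,-0.001,-0.003,0],[-0.06,-0.021,0.5,-0.001,-0.003,0],[-0.06,-0.021,0.5,-0.001,-0.003,0]],
])

```text
clock: 5.38
tcp_pos: [0.5465, -0.0114, 0.0517]
eef_rot: [-0.195, -3.131, -0.001]
ft_force: [-1.3, -0.3, -0.5]
finger_gap: 0.0107
gripper_force: 29.7
```

Emit:
apply_moves([
  [[0,0,0.07,0,0,0],[0,0,0.14,0,0,0],[0,0,0.2,0,0,0],[0,0,0.25,0,0,0],[0,0,0.25,0,0,0]],
])

```text
clock: 5.8
tcp_pos: [0.5481, -0.0122, 0.0288]
eef_rot: [-0.197, -3.135, 0.0]
ft_force: [0.2, -0.7, -1.8]
finger_gap: 0.0108
gripper_force: 29.7
```

Emit:
apply_moves([
  [[0,0,0.05,0,0,0],[0,0,0.1,0,0,0],[0,0,0.15,0,0,0],[0,0,0.15,0,0,0]],
])

```text
clock: 6.13
tcp_pos: [0.5478, -0.0122, 0.0135]
eef_rot: [-0.197, -3.134, 0.0]
ft_force: [-0.1, -0.5, -1.1]
finger_gap: 0.0104
gripper_force: 29.7
```

Emit:
apply_moves([
  [[0,0,0.02,0,0,0],[0,0,0.02,0,0,0],[0,0,0.02,0,0,0]],
])

```text
clock: 6.38
tcp_pos: [0.5488, -0.0123, 0.0129]
eef_rot: [0.197, 3.134, -0.001]
ft_force: [0.4, 1.1, -1.0]
finger_gap: 0.0108
gripper_force: 29.7
```

Emit:
apply_moves([
  [[0,0,0,0,0,0],[0,0,0,0,0,0],[0,0,0,0,0,0],[0,0,0,0,0,0],[0,0,-0.1,0,0,0],[0,0,-0.3,0,0,0],[0,0,-0.6,0,0,0],[0,0,-1,0,0,0]],
], hand=-0.4)

```text
clock: 7.05
tcp_pos: [0.5463, -0.0119, 0.1115]
eef_rot: [-0.196, -3.13, -0.0]
ft_force: [1.7, 0.1, 1.1]
finger_gap: 0.0254
gripper_force: 0.0
```

```bash
python3 - <<'E'
from h import *
import pickle
P,R,s=now(); print(P,s["finger_gap"])
w=r.snapshot("wrist"); pickle.dump((P,R,w),open("w4.pkl","wb")); cv2.imwrite("pics/w4.png",w["frame"])
E
```

```text
[ 0.54625088 -0.01194084  0.11154415] 0.02535730337638159
```

View pics/w4.png

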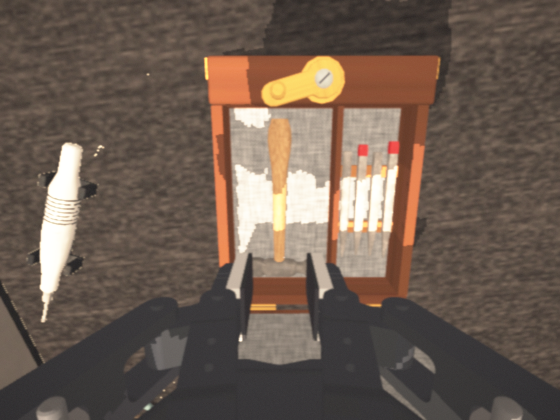

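The hammer lies in the bay (handle end at (280,119)). The button pivot is at (322,80) and the post at (278,88). Measuring these and planning the button push and lid path.

```bash
cat >> h.py <<'E'
CP=(.5371,.0155,-.1242)
def c2w(x,y,z):
    c,s=np.cos(CP[2]),np.sin(CP[2]); return np.array([CP[0]+(c*x-s*y)/1e3,CP[1]+(s*x+c*y)/1e3,z/1e3])
def w2c(X):
    c,s=np.cos(CP[2]),np.sin(CP[2]); d=(np.array(X)-[*CP[:2],0])*1e3; return np.array([c*d[0]+s*d[1],-s*d[0]+c*d[1],d[2]]).round(1)
def wpx(P,R,w,u,v,z):
    M=np.array(w["hand_eye"]); d=R@M[:3,:3]@np.linalg.inv(np.array(w["camera_matrix"]))@np.array([u,v,1.]); o=R@M[:3,3]+P
    return o+d*(z-o[2])/d[2]
E
python3 - <<'E'
from h import *
import pickle
P,R,w=pickle.load(open("w4.pkl","rb"))
for n,u,v,z in(("end",280,119,.014),("neck",279,260,.016),("piv",322,80,.053),("post",278,89,.0685),("ledgeL",437,57,.044),("ledgeR",207,57,.044),("ledge back R",210,102,.044),("back L",434,104,.044)): print(n,w2c(wpx(P,R,w,u,v,z)))
P,R,s=now(); print("tcp",w2c(P)); B=down(1.4466)
plan(P,R,[(c2w(-46,-25,111),B),(c2w(-46,-25,56),B),(c2w(-67,-26,56),B),(c2w(-67,-26,110),B)])
E
```

```text
end [-60.3 -25.9  14. ]
neck [ 47.9 -26.7  16. ]
piv [-81.4  -1.5  53. ]
post [-75.  -27.1  68.5]
ledgeL [-95.3  67.9  44. ]
ledgeR [-95.4 -69.6  44. ]
ledge back R [-69.9 -69.3  44. ]
back L [-68.6  69.5  44. ]
tcp [ 19.2 -26.2 123.1]
[0.654, 0.011, 0.113] [-0.0002, 0.0041, -0.0003]
[0.0, 0.0, 0.55] [0.0, 0.0, 0.0]
[0.21, -0.01, 0.0] [0.0, 0.0, 0.0]
[0.0, 0.0, -0.54] [0.0, 0.0, 0.0]
```

Emit:
apply_moves([
  [[0.3,0.01,0,0,0.004,0],[0.6,0.01,0,0,0.004,0],[0.654,0.011,0,0,0.004,0],[0.654,0.011,0,0,0.004,0],[0.654,0.011,0,0,0.004,0],[0.654,0.011,0,0,0.004,0]],
], hand=-1)

```text
clock: 7.6
tcp_pos: [0.4851, -0.0033, 0.1136]
eef_rot: [-0.196, -3.126, -0.0]
ft_force: [-0.2, 0.2, -0.4]
finger_gap: 0.0001
gripper_force: 0.0
```

```bash
python3 - <<'E'
from h import *
P,R,s=now(); print("tcp",w2c(P),s["finger_gap"]); B=down(1.4466)
plan(P,R,[(c2w(-46,-25,56),B),(c2w(-67,-26,56),B)])
E
```

```text
tcp [-49.3 -25.1 113.6] 7.989569305491166e-05
[-0.038, 0.001, 0.575] [-0.0001, -0.0031, -0.0004]
[0.21, -0.01, 0.0] [0.0, 0.0, 0.0]
```

Emit:
apply_moves([
  [[-0.03,0,0,0,-0.003,0],[-0.03,0,0.2,0,-0.003,0],[-0.03,0,0.45,0,-0.003,0],[-0.03,0,0.575,0,-0.003,0],[-0.03,0,0.575,0,-0.003,0],[-0.03,0,0.575,0,-0.003,0]],
])

```text
clock: 8.1
tcp_pos: [0.4863, -0.0034, 0.0546]
eef_rot: [-0.197, -3.132, 0.0]
ft_force: [-0.3, 0.1, 0.2]
finger_gap: -0.0003
gripper_force: 0.0
```

Emit:
apply_moves([
  [[0.05,0,0,0,0,0],[0.1,0,0,0,0,0],[0.15,0,0,0,0,0],[0.2,0,0,0,0,0],[0.2,0,0,0,0,0],[0.2,0,0,0,0,0],[0.2,0,0,0,0,0]],
])

```text
clock: 8.68
tcp_pos: [0.4661, -0.0007, 0.0554]
eef_rot: [-0.197, -3.133, -0.0]
ft_force: [-0.2, 0.7, 0.3]
finger_gap: 0.0002
gripper_force: 0.0
```

```bash
python3 - <<'E'
from h import *
P,R,s=now(); print("tcp",w2c(P),s["ft_force"])
w=r.snapshot("wrist"); cv2.imwrite("pics/w5.png",w["frame"])
E
```

```text
tcp [-68.4 -24.9  55.4] [-0.18123269  0.71211348  0.27332254]
```

View pics/w5.png

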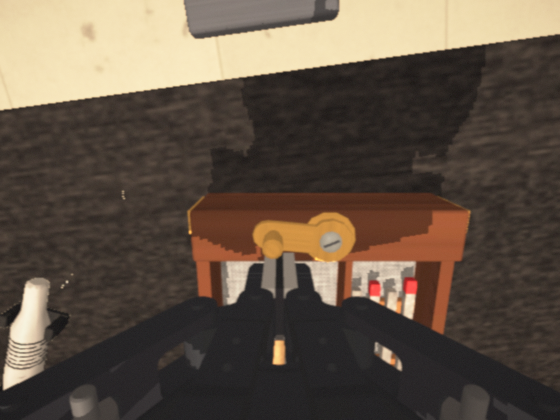

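The bar now lies along the ledge: pivot (331,242), post (270,240), clear of the ledge's rear edge (row 260). Now going over and behind the lid.

```bash
python3 - <<'E'
from h import *
P,R,s=now(); B=down(1.4466)
plan(P,R,[(c2w(-55,-25,150),B),(c2w(-55,-15,225),B),(c2w(40,-5,225),B),(c2w(110,0,225),B),(c2w(110,0,155),B)])
d=115
print("lid path")
T=[]
for a in(1.549,1.3,1.1,.9,.7,.5,.35,.2,.1,0):
    x=79-d*np.cos(a)+4*np.sin(a); z=40+d*np.sin(a)+4*np.cos(a); T.append((x+11,z)); print(a,round(x+11,1),round(z,1))
E
```

```text
[-0.132, -0.001, -0.948] [-0.0, -0.0008, -0.0004]
[-0.0, 0.1, -0.75] [0.0, 0.0, 0.0]
[-0.95, 0.1, 0.0] [0.0, 0.0, 0.0]
[-0.7, 0.05, 0.0] [0.0, 0.0, 0.0]
[0.0, 0.0, 0.7] [0.0, 0.0, 0.0]
lid path
1.549 91.5 155.1
1.3 63.1 151.9
1.1 41.4 144.3
0.9 21.6 132.6
0.7 4.6 117.1
0.5 -9.0 98.6
0.35 -16.7 83.2
0.2 -21.9 66.8
0.1 -24.0 55.5
0 -25.0 44.0
```

Emit:
apply_moves([
  [[-0.06,0,0,0,0,0],[-0.132,0,-0.2,0,0,0],[-0.132,0,-0.5,0,0,0],[-0.132,0,-0.8,0,0,0],[-0.132,0,-0.95,0,0,0]],
])

```text
clock: 9.15
tcp_pos: [0.4818, -0.0028, 0.1541]
eef_rot: [0.196, 3.133, -0.001]
ft_force: [0.0, -0.7, 0.9]
finger_gap: 0.0001
gripper_force: 0.0
```

Emit:
apply_moves([
  [[0,0.05,-0.4,0,0,0],[0,0.1,-0.75,0,0,0],[0,0.1,-0.8,0,0,0]],
])

```text
clock: 9.4
tcp_pos: [0.4848, 0.0075, 0.2381]
eef_rot: [0.195, 3.126, -0.001]
ft_force: [0.3, 0.3, 0.4]
finger_gap: -0.0001
gripper_force: 0.0
```

Emit:
apply_moves([
  [[-0.3,0.03,0,0,0,0],[-0.6,0.06,0,0,0,0],[-0.95,0.1,0,0,0,0],[-0.95,0.1,0,0,0,0]],
])

```text
clock: 9.73
tcp_pos: [0.5804, 0.0051, 0.2272]
eef_rot: [-0.197, -3.131, -0.0]
ft_force: [-1.1, 0.2, -1.5]
finger_gap: 0.0001
gripper_force: 0.0
```

Emit:
apply_moves([
  [[-0.3,0.03,0,0,0,0],[-0.6,0.06,0,0,0,0],[-0.7,0.06,0,0,0,0],[-0.7,0.06,0,0,0,0],[-0.7,0.06,0,0,0,0]],
])

```text
clock: 10.15
tcp_pos: [0.6464, 0.0026, 0.2292]
eef_rot: [-0.196, -3.132, 0.0]
ft_force: [-0.5, 0.1, 0.1]
finger_gap: -0.0
gripper_force: 0.0
```

```bash
python3 - <<'E'
from h import *
P,R,s=now(); B=down(1.4466); print(w2c(P),s["clock"])
plan(P,R,[(c2w(110,0,155),B)])
E
```

```text
[110.1   0.8 229.2] 10.15
[-0.002, -0.007, 0.742] [-0.0001, -0.0012, -0.0004]
```

Emit:
apply_moves([
  [[0,0,0.3,0,0,0],[0,0,0.6,0,0,0],[0,0,0.742,0,0,0],[0,0,0.742,0,0,0],[0,0,0.742,0,0,0]],
])

```text
clock: 10.57
tcp_pos: [0.6455, 0.0028, 0.1552]
eef_rot: [-0.196, -3.131, 0.0]
ft_force: [-0.3, 0.6, 0.7]
finger_gap: -0.0001
gripper_force: 0.0
```

Emit:
apply_moves([
  [[0.1,0,0,0,0,0],[0.2,0,0,0,0,0],[0.3,0,0.01,0,0,0],[0.4,0,0.02,0,0,0],[0.48,0,0.03,0,0,0],[0.59,0,0.065,0,0,0],[0.69,0,0.11,0,0,0],[0.8,0,0.17,0,0,0],[0.89,0,0.23,0,0,0],[0.89,0,0.23,0,0,0]],
])

```text
clock: 11.4
tcp_pos: [0.5558, 0.0143, 0.1321]
eef_rot: [-0.196, -3.131, -0.0]
ft_force: [0.6, -0.5, 0.1]
finger_gap: -0.0002
gripper_force: 0.0
```

```bash
python3 - <<'E'
from h import *
P,R,s=now(); B=down(1.4466); print(w2c(P),s["ft_force"])
for x,z in((13,125),(4.6,116),(-2.5,107),(-9,97.5),(-13,90),(-17,82),(-20,73),(-22,65.5),(-24,54)): plan(P,R,[(c2w(x,0,z),B)])
w=r.snapshot("top"); cv2.imwrite("pics/t2.png",cv2.resize(w["frame"][130:300,200:420],(660,510)))
E
```

```text
[ 18.8   1.1 132.1] [ 0.57354539 -0.49101137  0.10202425]
[0.057, -0.011, 0.071] [-0.0001, -0.0015, -0.0002]
[0.141, -0.011, 0.162] [-0.0001, -0.0015, -0.0002]
[0.211, -0.011, 0.252] [-0.0001, -0.0015, -0.0002]
[0.276, -0.011, 0.347] [-0.0001, -0.0015, -0.0002]
[0.316, -0.011, 0.422] [-0.0001, -0.0015, -0.0002]
[0.355, -0.011, 0.503] [-0.0001, -0.0015, -0.0002]
[0.385, -0.011, 0.593] [-0.0001, -0.0015, -0.0002]
[0.404, -0.011, 0.668] [-0.0001, -0.0015, -0.0002]
[0.424, -0.011, 0.783] [-0.0001, -0.0015, -0.0002]
```

View pics/t2.png

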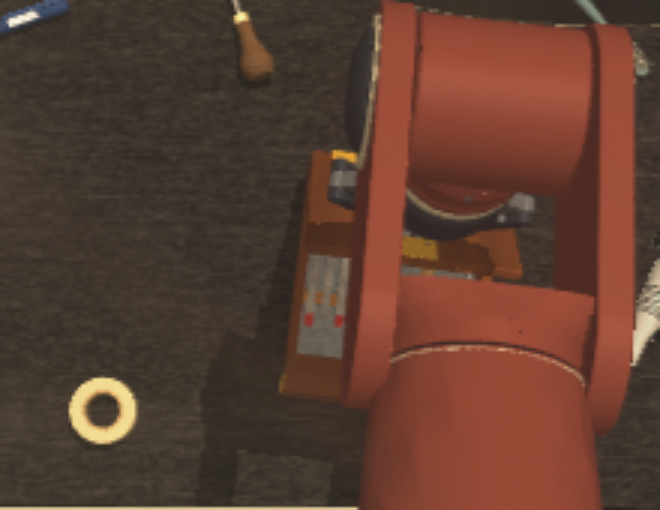

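The top view shows the lid tilted about halfway over the case (its front edge near row 250). Continuing.

Emit:
apply_moves([
  [[0.06,0,0.07,0,0,0],[0.14,0,0.16,0,0,0],[0.21,0,0.25,0,0,0],[0.276,0,0.35,0,0,0],[0.316,0,0.42,0,0,0],[0.355,0,0.5,0,0,0],[0.385,0,0.59,0,0,0],[0.404,0,0.67,0,0,0],[0.424,0,0.78,0,0,0],[0.424,0,0.78,0,0,0]],
])

```text
clock: 12.28
tcp_pos: [0.5139, 0.0193, 0.0519]
eef_rot: [-0.196, -3.129, -0.0]
ft_force: [0.5, -0.8, -0.8]
finger_gap: -0.0006
gripper_force: 0.0
```

Emit:
apply_moves([
  [[0,0,0.04,0,0,0],[0,0,0.08,0,0,0],[0,0,0.1,0,0,0],[0,0,0.12,0,0,0],[0,0,0.12,0,0,0],[0,0,0.12,0,0,0]],
])

```text
clock: 12.78
tcp_pos: [0.5163, 0.0191, 0.044]
eef_rot: [-0.196, -3.133, 0.0]
ft_force: [-2.9, 0.8, 6.4]
finger_gap: -0.0001
gripper_force: 3.0
```

Firm contact at z 44 mm with 6 N means the lid is shut. Lifting, opening the fingers partly, and measuring the turnbutton's post and the lid edge in code, since the picture budget is used up.

Emit:
apply_moves([
  [[0,0,0.02,0,0,0],[0,0,0.02,0,0,0],[0,0,-0.2,0,0,0],[-0.2,-0.1,-0.5,0,0,0],[-0.4,-0.15,-0.8,0,0,0],[-0.4,-0.15,-0.8,0,0,0],[-0.4,-0.15,-0.8,0,0,0]],
], hand=0)

```text
clock: 13.37
tcp_pos: [0.5568, -0.0015, 0.1261]
eef_rot: [0.197, 3.131, -0.001]
ft_force: [-0.4, 0.8, -0.5]
finger_gap: 0.0426
gripper_force: 0.0
```

```bash
python3 - <<'E'
from h import *
P,R,s=now(); w=r.snapshot("wrist"); print("tcp",w2c(P),s["finger_gap"],s["clock"])
h=cv2.cvtColor(w["frame"],cv2.COLOR_BGR2HSV); m=cv2.inRange(h,(17,140,110),(32,255,255)); m[200:]=0
n,l,st,c=cv2.connectedComponentsWithStats(m)
for i in np.argsort(-st[1:,4])[:3]+1:
    ys,xs=np.where(l==i); pts=np.c_[xs,ys].astype(np.float32); print(st[i],c[i], [w2c(wpx(P,R,w,u,v,.051)).tolist() for u,v in(c[i],pts[xs.argmin()],pts[xs.argmax()],pts[ys.argmin()],pts[ys.argmax()])])
B=down(1.4466)
M=np.linalg.inv(np.array(w["hand_eye"])); K=np.array(w["camera_matrix"])
for th in(-1.3,-1.45,-1.57,-1.7):
    X=R.T@(c2w(-82+28*np.cos(th),28*np.sin(th),68.5)-P); p=K@(M[:3,:3]@X+M[:3,3]); print(th,p[:2]/p[2])
# lid colours along case x at y=30,z44
o=[]
for x in range(-92,-20,4):
    X=R.T@(c2w(x,35,44)-P); p=K@(M[:3,:3]@X+M[:3,3]); u,v=(p[:2]/p[2]).astype(int); o.append((x,w["frame"][v,u].tolist()))
print(o)
plan(P,R,[(c2w(-83,-28,110),B),(c2w(-83,-28,53.5),B)])
E
```

```text
tcp [ 21.7 -14.4 126.1] 0.04261370417734719 13.3667
[249  43  74  44 290] [276.50689655  56.99310345] [[-86.7, -16.3, 51.0], [-92.3, -33.1, 51.0], [-84.4, 11.8, 51.0], [-94.5, -3.8, 51.0], [-69.9, 3.5, 51.0]]
[249  70  68  18 173] [285.95375723  76.93641618] [[-75.3, -10.4, 51.0], [-78.8, -33.5, 51.0], [-76.9, 8.3, 51.0], [-79.3, -31.6, 51.0], [-69.4, -4.7, 51.0]]
[278  94  47  41 143] [302.83216783 120.72027972] [[-48.9, 0.6, 51.0], [-65.2, -15.5, 51.0], [-65.2, 13.7, 51.0], [-65.2, -15.5, 51.0], [-40.6, -15.5, 51.0]]
-1.3 [257.7878475   74.40965499]
-1.45 [256.21695401  66.63382884]
-1.57 [255.73399065  60.22949072]
-1.7 [256.00906725  53.21943673]
[(-92, [66, 97, 169]), (-88, [66, 98, 173]), (-84, [66, 98, 168]), (-80, [64, 94, 159]), (-76, [64, 94, 162]), (-72, [65, 95, 163]), (-68, [52, 75, 125]), (-64, [64, 95, 164]), (-60, [71, 103, 178]), (-56, [72, 105, 179]), (-52, [71, 102, 177]), (-48, [72, 103, 178]), (-44, [72, 104, 179]), (-40, [74, 106, 183]), (-36, [72, 104, 180]), (-32, [73, 106, 183]), (-28, [71, 104, 182]), (-24, [70, 105, 182])]
[1.047, -0.138, 0.157] [-0.0001, 0.0014, -0.0005]
[0.0, 0.0, 0.565] [0.0, 0.0, 0.0]
```

Emit:
apply_moves([
  [[0.3,-0.05,0,0,0,0],[0.6,-0.1,0,0,0,0],[0.9,-0.138,0,0,0.001,0],[1,-0.138,0,0,0.001,0],[1,-0.138,0.1,0,0.001,0],[1,-0.138,0.1,0,0.001,0]],
])

```text
clock: 13.92
tcp_pos: [0.4507, -0.0015, 0.1098]
eef_rot: [-0.196, -3.126, -0.001]
ft_force: [-0.8, 0.8, -0.9]
finger_gap: 0.0426
gripper_force: 0.0
```

```bash
python3 - <<'E'
from h import *
P,R,s=now(); print("tcp",w2c(P)); B=down(1.4466); 
plan(P,R,[(c2w(-84,-28,54),B)])
E
```

```text
tcp [-83.6 -27.5 109.8]
[-0.002, -0.005, 0.558] [-0.0, -0.0031, -0.0003]
```

Emit:
apply_moves([
  [[0,-0.005,0.2,0,-0.003,0],[0,-0.005,0.4,0,-0.003,0],[0,-0.005,0.55,0,-0.003,0],[0,-0.005,0.55,0,-0.003,0],[0,-0.005,0.55,0,-0.003,0]],
])

```text
clock: 14.33
tcp_pos: [0.4519, -0.0022, 0.0566]
eef_rot: [0.196, 3.135, -0.0]
ft_force: [-0.2, -0.2, -0.4]
finger_gap: 0.0431
gripper_force: 0.0
```

Emit:
apply_moves([
  [[0,0,0,0,0,0],[0,0,0,0,0,0],[0,0,0,0,0,0],[0,0,0,0,0,0],[0,0,0,0,0,0],[0,0,0,0,0,0]],
], hand=-1, grip_force=20)

```text
clock: 14.83
tcp_pos: [0.4538, -0.0023, 0.0593]
eef_rot: [0.196, 3.128, -0.0]
ft_force: [2.2, 2.4, 2.9]
finger_gap: 0.0074
gripper_force: 19.7
```

```bash
python3 - <<'E'
from h import *
P,R,s=now(); print("tcp",w2c(P),s["ft_force"],s["finger_gap"]); c=w2c(P)
th0=-1.66
for th in(-1.5,-1.3,-1.1,-.9,-.7,-.5,-.3,-.15,0): print(th,((-28*np.cos(th)+28*np.cos(th0))/100).round(3),((28*np.sin(th)-28*np.sin(th0))/100).round(3))
E
```

```text
tcp [-80.4 -28.   59.3] [2.19848203 2.35671361 2.86394648] 0.007444435044258401
-1.5 -0.045 -0.0
-1.3 -0.1 0.009
-1.1 -0.152 0.029
-0.9 -0.199 0.06
-0.7 -0.239 0.099
-0.5 -0.271 0.145
-0.3 -0.292 0.196
-0.15 -0.302 0.237
0 -0.305 0.279
```

Emit:
apply_moves([
  [[-0.025,0,0,0,0,0],[-0.045,0,0,0,0,0],[-0.075,0.003,0,0,0,0],[-0.1,0.009,0,0,0,0],[-0.126,0.018,0,0,0,0],[-0.152,0.029,0,0,0,0],[-0.176,0.044,0,0,0,0],[-0.199,0.06,0,0,0,0],[-0.199,0.06,0,0,0,0]],
])

```text
clock: 15.58
tcp_pos: [0.4739, -0.0007, 0.0591]
eef_rot: [0.194, 3.131, -0.008]
ft_force: [-0.2, -5.9, 4.3]
finger_gap: 0.0075
gripper_force: 20.1
```

```bash
python3 - <<'E'
from h import *
P,R,s=now(); w=r.snapshot("wrist"); print("tcp",w2c(P),s["ft_force"],s["finger_gap"],s["gripper_force"])
h=cv2.cvtColor(w["frame"],cv2.COLOR_BGR2HSV); m=cv2.inRange(h,(17,140,90),(32,255,255))
n,l,st,c=cv2.connectedComponentsWithStats(m)
for i in np.argsort(-st[1:,4])[:5]+1:
    print(st[i],w2c(wpx(P,R,w,*c[i],.051)))
E
```

```text
tcp [-60.7 -23.9  59.1] [-0.1862007  -5.91294401  4.34365465] 0.007497267394205377 20.0895157456398
[ 262  196   92   99 3479] [-71.   -5.1  51. ]
[187 195   2   7  14] [-95.5 -68.4  51. ]
[342 253   1   1   1] [-67.3   7.2  51. ]
[328 254   1   1   1] [-66.7   0.2  51. ]
[271 270   1   1   1] [-57.8 -28.6  51. ]
```

Emit:
apply_moves([
  [[-0.015,0.02,0,0,0,0],[-0.03,0.04,0,0,0,0],[-0.05,0.065,0,0,0,0],[-0.065,0.09,0,0,0,0],[-0.08,0.12,0,0,0,0],[-0.088,0.15,0,0,0,0],[-0.093,0.18,0,0,0,0],[-0.095,0.21,0,0,0,0],[-0.095,0.24,0,0,0,0],[-0.095,0.24,0,0,0,0]],
])

```text
clock: 16.47
tcp_pos: [0.4901, 0.0226, 0.06]
eef_rot: [0.196, 3.12, -0.004]
ft_force: [11.6, -0.2, -3.1]
finger_gap: 0.0076
gripper_force: 20.3
```

```bash
python3 - <<'E'
from h import *
P,R,s=now(); w=r.snapshot("wrist"); print("tcp",w2c(P),s["ft_force"],s["finger_gap"],s["gripper_force"])
h=cv2.cvtColor(w["frame"],cv2.COLOR_BGR2HSV); m=cv2.inRange(h,(17,140,90),(32,255,255))
n,l,st,c=cv2.connectedComponentsWithStats(m); i=st[1:,4].argmax()+1
print(st[i],w2c(wpx(P,R,w,*c[i],.051)))
E
```

```text
tcp [-47.6   1.2  60. ] [11.61598805 -0.24107892 -3.14118879] 0.0075842428447083325 20.259257555007935
[ 248  169   57  105 2967] [-71.9  -0.4  51. ]
```

Emit:
apply_moves([
  [[0,0,0,0,0,0],[0,0,0,0,0,0],[0,0,0,0,0,0],[0,0,0,0,0,0],[0,0,-0.2,0,0,0],[0,0,-0.5,0,0,0],[-0.5,0,-0.9,0,0,0],[-0.8,0,-0.9,0,0,0],[-0.8,0,-0.9,0,0,0],[-0.8,0,-0.9,0,0,0]],
], hand=0)

```text
clock: 17.35
tcp_pos: [0.5669, 0.0133, 0.1498]
eef_rot: [0.197, 3.129, -0.001]
ft_force: [0.4, -0.5, 0.9]
finger_gap: 0.0423
gripper_force: 0.0
```

```bash
python3 - <<'E'
from h import *
P,R,s=now(); w=r.snapshot("wrist"); print("tcp",w2c(P),s["finger_gap"],s["clock"])
h=cv2.cvtColor(w["frame"],cv2.COLOR_BGR2HSV); m=cv2.inRange(h,(17,140,90),(32,255,255)); m=cv2.morphologyEx(m,cv2.MORPH_CLOSE,np.ones((7,7)))
n,l,st,c=cv2.connectedComponentsWithStats(m)
for i in np.argsort(-st[1:,4])[:3]+1:
    ys,xs=np.where(l==i); pts=np.c_[xs,ys]
    print(st[i],[w2c(wpx(P,R,w,u,v,.051)).tolist()[:2] for u,v in(c[i],pts[xs.argmin()],pts[xs.argmax()],pts[ys.argmin()],pts[ys.argmax()])])
    k=ys>ys.max()-8; print("far end",w2c(wpx(P,R,w,xs[k].mean(),ys[k].mean(),.053)))
M=np.linalg.inv(np.array(w["hand_eye"])); K=np.array(w["camera_matrix"])
for yy in(-35,35):
    o=[]
    for x in range(-76,-52,2):
        X=R.T@(c2w(x,yy,44)-P); p=K@(M[:3,:3]@X+M[:3,3]); u,v=(p[:2]/p[2]).round().astype(int); o.append((x,int(w["frame"][v,u].sum())))
    print(o)
E
```

```text
tcp [ 29.9   1.5 149.8] 0.04232810035657485 17.35
[258  38  41  84 231] [[-74.7, 8.2], [-86.2, -13.2], [-64.5, 14.3], [-94.1, -4.3], [-40.4, 13.2]]
far end [-42.5  13.7  53. ]
[257  61  13  24  84] [[-72.0, -9.3], [-65.9, -14.3], [-67.8, -5.9], [-79.9, -13.4], [-65.2, -10.2]]
far end [-66.2  -8.6  53. ]
[273  94  13  13  79] [[-53.4, 0.9], [-56.7, -3.2], [-56.0, 5.2], [-58.6, 3.1], [-50.6, -1.9]]
far end [-52.5   0.7  53. ]
[(-76, 494), (-74, 496), (-72, 493), (-70, 458), (-68, 291), (-66, 414), (-64, 502), (-62, 500), (-60, 500), (-58, 504), (-56, 502), (-54, 505)]
[(-76, 330), (-74, 327), (-72, 324), (-70, 308), (-68, 256), (-66, 316), (-64, 333), (-62, 357), (-60, 356), (-58, 353), (-56, 360), (-54, 361)]
```

```bash
python3 -c "
from plant import r
print(r.sign_off())"
```

```text
the job is handed in; nothing more can be done
None
```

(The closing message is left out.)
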